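Hot jam jar on its trivet

TASK

The squat jam jar has just been filled hot and needs a stand under it. First lay the wooden cross trivet flat in the middle of the round cork mat and let go of it, then set the jam jar down upright on the trivet, centred over the crossing of its bars. Set the jar down rather than dropping it, and leave the mug where it stands.

Things in the scene. Friction and masses are not known exactly. Their poses are not given: they have to be found in the camera images.
- mat: round flat cork mat, 180 mm in diameter, 3 mm thick, fixed on the worktop (z = 0). Origin: centre of its underside; z up.
- trivet: loose wooden trivet in the form of a plus sign: two straight bars crossing at right angles, each 120 mm long, 14 mm wide and 20 mm high, with rounded ends; about 90 g, lying flat on the worktop. Origin: centre of its underside, below the crossing; its x and y axes run along the two bars, z up. Can be pinched from above across any one of its four arms, about 40 mm out from the crossing.
- jar: closed squat glass jam jar with a screw lid, round, body 62 mm and lid 65 mm in diameter, 82 mm tall, about 0.3 kg, standing upright. Origin: centre of its underside; z along its axis, up. Can be gripped from above across its diameter near the top (about 60 mm above its underside).
- mug: bystander: white mug, 97 mm tall, 77 mm in diameter, with a handle on its -y side, reaching to 55 mm from the origin. Origin: on its underside, 15 mm from the cup's axis towards the handle. Must be left where it stands.
Things that resemble listed ones, but are neither listed nor needed, are in the scene too. There is more than one size of the trivet; the job needs the larger. There is more than one size of the jar; the job needs the larger.

How it is judged:
By the outcome, as a careful person would: the job done as asked, in the order asked, and still so for the second after the job is handed in, with the robot touching nothing.
It also fails if it takes over 64 s, if anything falls off the work surface, if the arm or the gripper's body presses on something with over 40 N, if the wrist force passes 120 N, or if a joint passes its speed limit or range.

ROBOT

A 6-joint arm with a two-finger parallel gripper is mounted at the origin on a cart in front of the work surface, level with it; the furniture and walls round the work are solid. World frame = base frame: x ahead of the robot, y to its left, z up, the work surface at z = 0. Lengths are in m, angles in rad, forces in N, time in s.
With the tool pointing down it reaches from about 0.4 to 0.825 m from the base axis. Payload 7 kg.
Tool frame: the origin (TCP) lies at the very end of the fingers, on their centre line; the grasp point (between the pads) lies 19 mm behind it; z points along the fingers, y is the line along which they close (so a half turn about z gives the same grasp; the last joint's range is limited). The gripper opens to 85 mm and grips with 20 to 120 N. Pads are 22 mm wide; open, the fingers measure 114 mm over their backs; the gripper's body (76 mm by 85 mm) begins 54 mm behind the grasp point. The pads swing forward as they close: fully open they stand 13 mm farther back than shut.
Start: joints at [1.524, 0.359, 0.012, 0, -1.224, -0.288], TCP at [0.222, 0.637, 0.231] pointing down, gripper open.
Joint ranges: [-3.07, 3.07], [-1.43, 2.12], [-1.02, 1.25], [-3.03, 1.67], [-3.05, -0], [-3.03, 3.03]. Speed limits (rad/s): [2.39, 2.39, 3.01, 3.14, 3.14, 3.14].

INTERFACE

Orientations are given as [roll, pitch, yaw] about the fixed x, y, z axes, in that order (R = Rz(yaw) Ry(pitch) Rx(roll)).
In Python, from workcell import manip gives the robot as it stands. The module is installed in compiled form; this text tells all that it offers.
- The arm moves only by the tool carry_out, never from a script. Its argument "series" is a list of rows, each an object with "linear": the shift along the tool's x, y, z in mm, a list of three; "twist": the turn, a rotation vector about the tool's x, y, z in rad, a list of three; "hand": the closure, from 0 (fully open) to 1 (shut). A call has 1 to 12 rows; each row shifts and turns the commanded pose from where the row before left it, along the tool's axes as they then stand; what a row does not reach is not made up. A row lasts 1/12 s, in which the tool goes at most 41.7 mm and 7.16 degrees, less where a joint would pass 70% of its speed; a pose out of reach is approached as far as the arm can. A call is refused whole if a number of a shift passes 41.7 or a number of a turn 0.125, either way. A call with a gripper value outside its range is refused whole. The fingers move at their own pace and stop on an object; "newtons" is the grip in N (left out, the last holds). Time passes only in rows, so rows that do not move let the fingers close. It gives the time, the measured TCP pose, the force, the opening and the grip force at its end, in the units of the state.
- manip.observe(): the state, without advancing time (a new reading comes with each control period).
- manip.get_image(name): name is "scene" or "top" or "wrist"; returns the picture (400x640x3 uint8, red, green, blue); there is no depth.
- manip.camera_params(name): a dict with "fovy" (degrees; the focal length in pixels is half the picture's height over the tangent of half this angle, whatever the lens; pixels are square), "cx", "cy" (the principal point, pixels), "xyz" and "attitude" of the camera in the world; the wrist camera has in their place "mount" (4x4, takes a point from camera to tool coordinates, whose origin is the TCP and whose axes are the flange's). Camera axes: x right, y down, z forward; pixel columns grow to the right and rows downward; lengths in m; the calibration is good to about 2 mm. A picture is of the moment at which its call begins: read the wrist's pose just before it. camera_params takes no time and is no camera call.
- manip.job_done(): hands the job in; it is judged then, once.
Trained networks look in the newest picture that a camera, given by its name, has taken for a name from the list of things; names that differ only in an ending like _2 or _b are one class to them, and where a whole thing is asked for, a point or a joint stands for the part that bears it (a point fixed in the world has none). Each returns a list of dicts, best first, with "score" (0 to 1); they miss things now and then, are a little off and sometimes report something else, mostly with a low value. They report only what shows in the picture. A call takes as long as a camera call. They do not tell look-alikes from the thing itself.
- manip.outline_of(query, camera): "region" (400x640 bool, what is visible of it) and "position" ([row, column] in pixels, amid what is visible of it).
The state is a dict: "time": time; "qpos": joint angles; "qvel": joint speeds; "joint_efforts": joint torques, N m; "tcp_pos": TCP position; "tcp_rot": TCP orientation; "contact_force": force on the tool from outside, world axes, zero at the start; "ft_torque": the same for the moment, N m; "opening": finger opening in m; "grip_force": force on a finger pad.
Only numpy, scipy, OpenCV 4.12 (cv2) and the standard library are available. Lean on these libraries where they do the work, as an engineer would, in place of code of your own. Each camera call takes 0.05 s, during which the arm holds its last target. There are 200 camera calls.

## Working session

There is one attempt and no reset: what is moved stays moved. The work goes in short steps, Python scripts to look and compute and a tool call to move; the robot and the scene stay as the last step left them, time stands still between calls to the robot, and variables do not carry over. Pictures are saved under pics/ and viewed, at most 10 in all, crops included, and the job is handed in when it is done.

Besides the shell and the picture viewer there is one more tool, called by a JSON object that holds its "op" and its "data". carry_out: Moves the arm, as the interface text tells. Its arguments: {"type":"object","properties":{"series":{"type":"array"},"newtons":{"type":"number"}},"required":["series"]}

```bash
mkdir -p pics; cat > h.py <<'E'
import numpy as np, cv2
from scipy.spatial.transform import Rotation as R
from workcell import manip
def cam(name, st=None):
    p=manip.camera_params(name); f=200/np.tan(np.radians(p['fovy'])/2)
    if 'mount' in p:
        st=st or manip.observe(); T=np.eye(4); T[:3,:3]=R.from_euler('xyz',st['tcp_rot']).as_matrix(); T[:3,3]=st['tcp_pos']
        T=T@np.array(p['mount'])
    else:
        T=np.eye(4); a=np.array(p['attitude']); T[:3,:3]=a if a.shape==(3,3) else R.from_euler('xyz',a).as_matrix(); T[:3,3]=p['xyz']
    return f,p['cx'],p['cy'],T
def ray(c,uv,z):
    f,cx,cy,T=c; uv=np.atleast_2d(uv).astype(float)
    d=np.c_[(uv[:,0]-cx)/f,(uv[:,1]-cy)/f,np.ones(len(uv))]@T[:3,:3].T
    return T[:3,3]+d*((z-T[2,3])/d[:,2])[:,None]
def proj(c,P):
    f,cx,cy,T=c; q=(np.atleast_2d(P)-T[:3,3])@T[:3,:3]
    return np.c_[f*q[:,0]/q[:,2]+cx,f*q[:,1]/q[:,2]+cy]
def save(im,n): cv2.imwrite('pics/'+n,im[...,::-1])
E
python3 - <<'E'
from h import *
np.set_printoptions(precision=3,suppress=True)
print(manip.observe())
for n in ('top','scene','wrist'): print(n,manip.camera_params(n))
for n in ('top','scene'):
    c=cam(n); im=manip.get_image(n); save(im,n+'0.png')
    for q in ('mat','trivet','jar','mug'):
        for o in manip.outline_of(q,n):
            r,cc=o['position']; print(n,q,round(o['score'],2),[int(r),int(cc)],int(o['region'].sum()),ray(c,[cc,r],0.0)[0])
E
```

```text
{'time': 0.0, 'qpos': array([ 1.524,  0.359,  0.011, -0.   , -1.224, -0.288]), 'qvel': array([-0.   , -0.   , -0.002, -0.001, -0.001, -0.001]), 'joint_efforts': array([  0.001, -58.332,  29.342,   6.937,  -0.006,  -0.   ]), 'tcp_pos': array([0.222, 0.637, 0.23 ]), 'tcp_rot': array([ 3.14 , -0.   , -0.335]), 'contact_force': array([0.254, 0.529, 0.067]), 'ft_torque': array([ 0.005,  0.024, -0.032]), 'grip_force': 0.0, 'opening': 0.08525585446867759}
top {'fovy': 51.66937213617128, 'cx': 317.0408216547643, 'cy': 201.31117430541798, 'xyz': array([ 0.454, -0.016,  0.95 ]), 'attitude': array([-3.039,  0.013, -1.558])}
scene {'fovy': 43.42168648627833, 'cx': 320.3363052794459, 'cy': 202.54965416606578, 'xyz': array([0.145, 0.605, 0.947]), 'attitude': array([-2.457,  0.013, -2.563])}
wrist {'fovy': 67.93167539387382, 'cx': 316.650513577647, 'cy': 197.86171540487916, 'mount': array([[ 0.001, -0.965, -0.261,  0.065],
       [ 1.   ,  0.001,  0.001, -0.   ],
       [-0.   , -0.261,  0.965, -0.142],
       [ 0.   ,  0.   ,  0.   ,  1.   ]])}
top mat 0.64 [226, 302] 4828 [0.493 0.029 0.   ]
top trivet 0.94 [156, 242] 747 [0.654 0.173 0.   ]
top trivet 0.74 [180, 191] 339 [0.596 0.29  0.   ]
top jar 0.84 [244, 461] 527 [ 0.456 -0.333  0.   ]
top jar 0.67 [248, 411] 779 [ 0.446 -0.218  0.   ]
top mug 0.94 [231, 204] 1531 [0.479 0.256 0.   ]
scene mat 0.63 [242, 330] 3933 [0.494 0.05  0.   ]
scene trivet 0.68 [298, 225] 354 [0.604 0.291 0.   ]
scene trivet 0.59 [249, 241] 774 [0.654 0.174 0.   ]
scene jar 0.9 [143, 419] 415 [ 0.467 -0.351  0.   ]
scene jar 0.68 [165, 407] 910 [ 0.454 -0.26   0.   ]
scene mug 0.8 [293, 288] 2100 [0.498 0.209 0.   ]
```

View pics/top0.png

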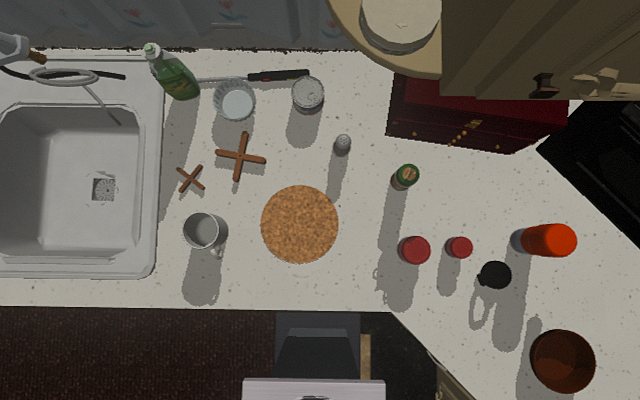

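View pics/scene0.png

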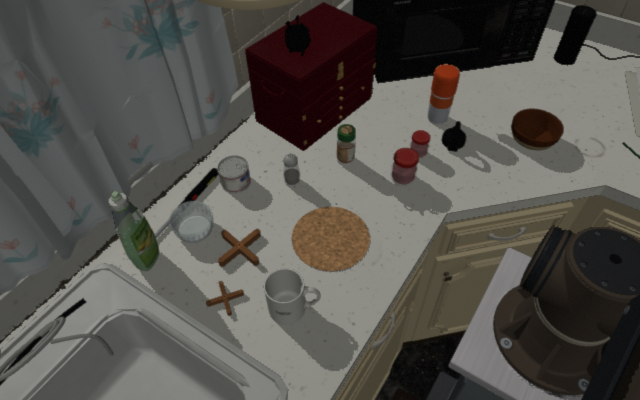

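The top view shows two wooden crosses: a large one at (241,157) and a small one at (190,179). It also shows two red-lidded jars: a large one at (414,250) and a small one at (460,247). The mat is at about (299,224) and the mug at (204,231). The task asks for the larger of each, so I take the trivet at (241,157) and the jar at (414,250). I'll fit models to check sizes and confirm in a crop.

```bash
cat > fit.py <<'E'
from h import *
from scipy.optimize import minimize
S=4
t=np.linspace(0,2*np.pi,48,endpoint=False); C=np.c_[np.cos(t),np.sin(t)]
def disc(x,y,r,z): return np.c_[x+r*C[:,0],y+r*C[:,1],np.full(48,z)]
def bar(x,y,a,L=.12,w=.014,z0=0,h=.02):
    e=(L-w)/2; u=np.array([np.cos(a),np.sin(a)]); p=[]
    for s in(-1,1):
        for z in(z0,z0+h): p.append(disc(x+s*e*u[0],y+s*e*u[1],w/2,z))
    return np.vstack(p)
def parts(kind,p,z0=0,k=1):
    if kind=='trivet': return [bar(p[0],p[1],p[2]+i*np.pi/2,L=.12*k,w=.014*k,h=.02*k,z0=z0) for i in(0,1)]
    if kind=='jar': return [np.vstack([disc(p[0],p[1],.031*k,z0),disc(p[0],p[1],.0325*k,z0+.068*k),disc(p[0],p[1],.0325*k,z0+.082*k)])]
    if kind=='mat': return [disc(p[0],p[1],.09*k,.003)]
def sil(c,pts):
    m=np.zeros((400*S,640*S),np.uint8)
    for P in pts:
        cv2.fillConvexPoly(m,np.round(cv2.convexHull(((proj(c,P)+.5)*S).astype(np.float32))).astype(np.int32),1)
    return cv2.resize(m.astype(np.float32),(640,400),interpolation=cv2.INTER_AREA)
def fit(kind,p0,obs,z0=0,scale=False):
    def cost(p):
        v=0
        for c,m in obs:
            s=sil(c,parts(kind,p,z0,p[-1] if scale else 1)); v-=np.minimum(s,m).sum()/np.maximum(s,m).sum()
        return v/len(obs)
    best=None
    for a in ([0,.4,.8,1.2] if kind=='trivet' else [None]):
        q=list(p0)+([a] if a is not None else [])+([1] if scale else [])
        step=[.01,.01]+([.2] if a is not None else [])+([.1] if scale else [])
        r=minimize(cost,q,method='Nelder-Mead',options=dict(initial_simplex=np.vstack([q]+[np.add(q,np.eye(len(q))[i]*step[i]) for i in range(len(q))]),xatol=1e-4,fatol=1e-4,maxiter=150))
        if best is None or r.fun<best.fun: best=r
    return best
E
python3 - <<'E'
from fit import *
im={n:manip.get_image(n) for n in('top','scene')}; cs={n:cam(n) for n in im}
for kind,guesses in (('mat',[(.493,.03)]),('trivet',[(.654,.173),(.6,.29)]),('jar',[(.44,-.21),(.44,-.31)])):
    D={n:manip.outline_of(kind,n) for n in im}
    for g in guesses:
        obs=[]
        for n in im:
            if not D[n]: continue
            o=min(D[n],key=lambda o:np.hypot(*(ray(cs[n],o['position'][::-1],.03)[0][:2]-g)))
            obs.append((cs[n],o['region'].astype(np.float32)))
        for sub,sc in((obs,True),(obs,False),(obs[:1],False),(obs[1:],False)):
            r=fit(kind,g,sub,scale=sc); print(kind,len(sub),sc,r.x.round(4),round(-r.fun,3))
a=cv2.resize(im['top'][120:210,170:290],None,fx=4,fy=4,interpolation=cv2.INTER_CUBIC)
b=cv2.resize(im['top'][210:300,370:490],None,fx=4,fy=4,interpolation=cv2.INTER_CUBIC)
save(np.vstack([a[:300],b[:300]]),'crop1.png')
E
```

```text
mat 2 True [0.5006 0.0379 0.9895] 0.98
mat 2 False [0.501  0.0378] 0.974
mat 1 False [0.5002 0.0375] 0.976
mat 1 False [0.5016 0.0388] 0.973
trivet 2 True [ 0.6545  0.1758 -0.1803  0.9865] 0.868
trivet 2 False [0.6543 0.1757 1.3895] 0.864
trivet 1 False [0.6537 0.1752 1.3917] 0.911
trivet 1 False [0.6569 0.1756 1.3804] 0.863
trivet 2 True [0.6027 0.2915 0.9292 0.6158] 0.797
trivet 2 False [0.6029 0.291  0.9591] 0.359
trivet 1 False [0.6014 0.2904 1.031 ] 0.303
trivet 1 False [0.6029 0.2917 0.959 ] 0.42
jar 2 True [ 0.4452 -0.2128  0.9501] 0.901
jar 2 False [ 0.4458 -0.2112] 0.87
jar 1 False [ 0.4445 -0.2098] 0.87
jar 1 False [ 0.4475 -0.2156] 0.884
jar 2 True [ 0.4547 -0.3208  0.7134] 0.42
jar 2 False [ 0.4581 -0.3238] 0.232
jar 1 False [ 0.44 -0.31] -0.0
jar 1 False [ 0.4581 -0.3238] 0.464
```

View pics/crop1.png

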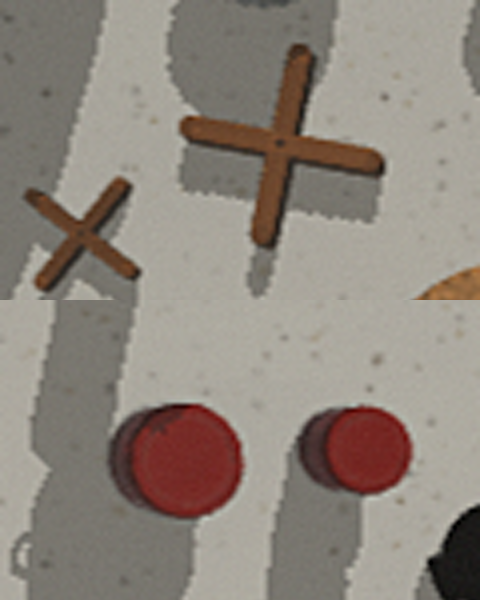

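The crop confirms it. The upper cross at crop (280,140) and the left jar at crop (187,460) are clearly the larger ones: trivet scale 0.99 against 0.62, jar 0.95 against 0.71. I'll fly to a hover over the trivet's near arm.

{"op": "carry_out", "data": {"series": [{"linear":[26,15,0],"twist":[0,0,0],"hand":0},{"linear":[26,15,0],"twist":[0,0,0],"hand":0},{"linear":[26,15,0],"twist":[0,0,0],"hand":0},{"linear":[26,15,0],"twist":[0,0,0],"hand":0},{"linear":[26,15,0],"twist":[0,0,0],"hand":0},{"linear":[26,15,0],"twist":[0,0,0],"hand":0},{"linear":[26,15,0],"twist":[0,0,0],"hand":0},{"linear":[26,15,0],"twist":[0,0,0],"hand":0},{"linear":[26,15,0],"twist":[0,0,0],"hand":0},{"linear":[26,15,0],"twist":[0,0,0],"hand":0}], "newtons": 40}}

```text
time: 1.73
tcp_pos: [0.4188, 0.4092, 0.2316]
tcp_rot: [-3.141, -0.0, -0.335]
contact_force: [1.0, -0.7, 0.1]
opening: 0.0856
grip_force: 0.0
```

{"op": "carry_out", "data": {"series": [{"linear":[26,15,0],"twist":[0,0,0],"hand":0.5},{"linear":[26,15,0],"twist":[0,0,0],"hand":0.5},{"linear":[26,15,0],"twist":[0,0,0],"hand":0.5},{"linear":[26,15,0],"twist":[0,0,0],"hand":0.5},{"linear":[26,15,0],"twist":[0,0,0],"hand":0.5},{"linear":[26,15,0],"twist":[0,0,0],"hand":0.5},{"linear":[26,15,0],"twist":[0,0,0],"hand":0.5},{"linear":[26,15,0],"twist":[0,0,0],"hand":0.5},{"linear":[26,15,0],"twist":[0,0,-0.077],"hand":0.5},{"linear":[26,15,0],"twist":[0,0,-0.077],"hand":0.5},{"linear":[0,0,0],"twist":[0,0,0],"hand":0.5},{"linear":[0,0,0],"twist":[0,0,0],"hand":0.5}]}}

```text
time: 2.73
tcp_pos: [0.6168, 0.1835, 0.2308]
tcp_rot: [3.141, 0.001, -0.184]
contact_force: [-0.6, -0.1, -0.7]
opening: 0.0429
grip_force: 0.0
```

```bash
cat >> h.py <<'E'
def delta(P,yaw=None):
    st=manip.observe(); M=R.from_euler('xyz',st['tcp_rot'])
    d=M.inv().apply(np.array(P)-st['tcp_pos'])*1000
    tw=None if yaw is None else (M.inv()*R.from_euler('xyz',[np.pi,0,yaw])).as_rotvec().round(3)
    print('tcp',np.round(st['tcp_pos'],4),np.round(st['tcp_rot'],3),'-> linear mm',d.round(1),'twist',tw)
E
python3 - <<'E'
from fit import *
c=cam('wrist'); im=manip.get_image('wrist'); save(im,'w1.png')
for o in manip.outline_of('trivet','wrist'):
    print(round(o['score'],2),o['position'],int(o['region'].sum()))
    r=fit('trivet',ray(c,o['position'][::-1],.01)[0][:2],[(c,o['region'].astype(np.float32))]); print(r.x.round(4),r.fun)
E
```

```text
0.69 [198.4, 236.0] 1016
[ 0.6011  0.2902 -0.7054] -0.3977598547935486
0.57 [141.8, 314.2] 2230
[0.6535 0.1777 1.4012] -0.9214443564414978
```

View pics/w1.png

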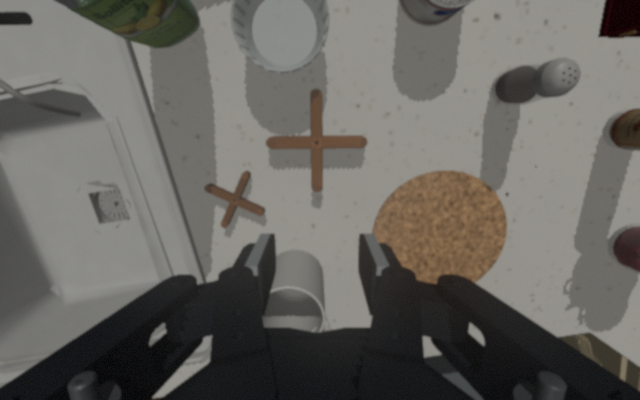

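The wrist view shows the large cross aligned with the tool at (317,142), the mat at (440,228), the mug below the fingers at (293,295), and a clear path down. I descend on the near arm.

{"op": "carry_out", "data": {"series": [{"linear":[-2,0,25],"twist":[0,0,0],"hand":0.5},{"linear":[0,0,30],"twist":[0,0,0],"hand":0.5},{"linear":[0,0,30],"twist":[0,0,0],"hand":0.5},{"linear":[0,0,30],"twist":[0,0,0],"hand":0.5},{"linear":[0,0,30],"twist":[0,0,0],"hand":0.5},{"linear":[0,0,30],"twist":[0,0,0],"hand":0.5},{"linear":[0,0,25],"twist":[0,0,0],"hand":0.5},{"linear":[0,0,15],"twist":[0,0,0],"hand":0.5},{"linear":[0,0,10],"twist":[0,0,0],"hand":0.5},{"linear":[0,0,0],"twist":[0,0,0],"hand":0.5},{"linear":[0,0,0],"twist":[0,0,0],"hand":0.5}]}}

```text
time: 3.75
tcp_pos: [0.614, 0.186, 0.0067]
tcp_rot: [3.141, -0.0, -0.18]
contact_force: [-0.1, 0.8, 0.3]
opening: 0.0425
grip_force: 0.0
```

{"op": "carry_out", "data": {"series": [{"linear":[0,0,0],"twist":[0,0,0],"hand":0.8},{"linear":[0,0,0],"twist":[0,0,0],"hand":0.9},{"linear":[0,0,0],"twist":[0,0,0],"hand":1},{"linear":[0,0,0],"twist":[0,0,0],"hand":1},{"linear":[0,0,0],"twist":[0,0,0],"hand":1},{"linear":[0,0,0],"twist":[0,0,0],"hand":1}]}}

```text
time: 4.25
tcp_pos: [0.6149, 0.1857, 0.008]
tcp_rot: [-3.14, -0.002, -0.181]
contact_force: [-0.8, 0.5, 6.2]
opening: 0.0125
grip_force: 40.8
```

{"op": "carry_out", "data": {"series": [{"linear":[0,0,-10],"twist":[0,0,0],"hand":1},{"linear":[0,0,-15],"twist":[0,0,0],"hand":1},{"linear":[0,0,-25],"twist":[0,0,0],"hand":1},{"linear":[0,0,-25],"twist":[0,0,0],"hand":1},{"linear":[0,0,-25],"twist":[0,0,0],"hand":1},{"linear":[0,0,-20],"twist":[0,0,0],"hand":1},{"linear":[0,0,-10],"twist":[0,0,0],"hand":1},{"linear":[0,0,0],"twist":[0,0,0],"hand":1}]}}

```text
time: 4.92
tcp_pos: [0.6153, 0.1858, 0.1396]
tcp_rot: [-3.138, -0.004, -0.181]
contact_force: [-0.2, 0.4, -1.5]
opening: 0.0129
grip_force: 39.9
```

```bash
python3 - <<'E'
from fit import *
st=manip.observe(); c=cam('wrist'); im=manip.get_image('wrist'); save(im,'w2.png')
z=st['tcp_pos'][2]-.008
for o in manip.outline_of('trivet','wrist'):
    print(round(o['score'],2),o['position'],int(o['region'].sum()))
    if o['region'].sum()>1800:
        r=fit('trivet',ray(c,o['position'][::-1],z+.01)[0][:2],[(c,o['region'].astype(np.float32))],z0=z); print(r.x.round(4),r.fun, R.from_euler('xyz',st['tcp_rot']).inv().apply(np.r_[r.x[:2],z]-st['tcp_pos']))
for o in manip.outline_of('mat','wrist'):
    r=fit('mat',(.501,.038),[(c,o['region'].astype(np.float32))]); print('mat',o['score'],r.x.round(4),r.fun)
print(st['tcp_pos'],st['tcp_rot'],st['opening'],st['grip_force'])
E
```

```text
0.57 [171.9, 313.7] 15429
[ 0.6543  0.1788 -0.1857] -0.9230630993843079 [ 3.95720178e-02 -6.57049338e-05  8.15484227e-03]
0.57 [221.5, 211.5] 1956
[0.6382 0.226  0.7698] -0.11522462964057922 [ 0.01526597 -0.04360084  0.00820335]
mat 0.93 [0.5014 0.0397] -0.7687448859214783
[0.61534314 0.18583095 0.13964015] [-3.13829825 -0.00390477 -0.18072614] 0.012874537384153761 39.89478630479425
```

View pics/w2.png

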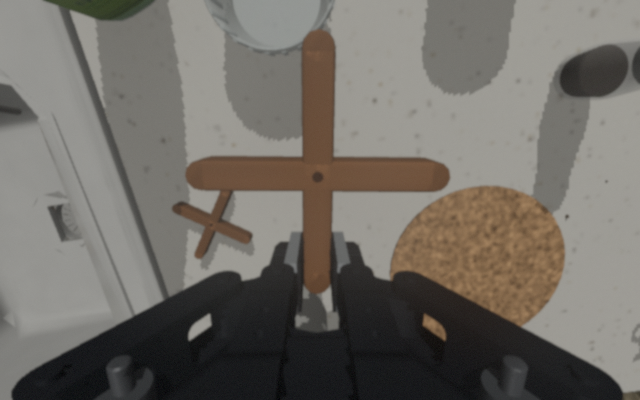

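The trivet is held level, with the crossing at (317,177) and the mat at (478,258). The crossing sits 39.6 mm ahead of the TCP along tool x. I carry it over the mat.

{"op": "carry_out", "data": {"series": [{"linear":[-10,13,0],"twist":[0,0,0],"hand":1},{"linear":[-17.6,22.8,0],"twist":[0,0,0],"hand":1},{"linear":[-18,24,0],"twist":[0,0,0],"hand":1},{"linear":[-18,24,0],"twist":[0,0,0],"hand":1},{"linear":[-18,24,0],"twist":[0,0,0],"hand":1},{"linear":[-18,24,0],"twist":[0,0,0],"hand":1},{"linear":[-16,21,0],"twist":[0,0,0],"hand":1},{"linear":[-10,13,0],"twist":[0,0,0],"hand":1},{"linear":[0,0,0],"twist":[0,0,0],"hand":1},{"linear":[0,0,30],"twist":[0,0,0],"hand":1},{"linear":[0,0,30],"twist":[0,0,0],"hand":1},{"linear":[0,0,0],"twist":[0,0,0],"hand":1}]}}

```text
time: 6.07
tcp_pos: [0.457, 0.0431, 0.0712]
tcp_rot: [3.137, 0.008, -0.182]
contact_force: [-1.6, 0.2, -1.0]
opening: 0.0129
grip_force: 39.8
```

```bash
python3 - <<'E'
from fit import *
delta([.462,.0453,.011],-.18)
st=manip.observe(); c=cam('wrist'); manip.get_image('wrist')
for o in manip.outline_of('trivet','wrist'):
    if o['region'].sum()>5000:
        z=st['tcp_pos'][2]-.008
        r=fit('trivet',ray(c,o['position'][::-1],z+.01)[0][:2],[(c,o['region'].astype(np.float32))],z0=z); print('tri',r.x.round(4),r.fun)
E
```

```text
tcp [0.457  0.0431 0.0712] [ 3.137  0.008 -0.182] -> linear mm [ 5.  -3.4 60.2] twist [ 0.005  0.008 -0.002]
tri [0.4961 0.0361 1.3805] -0.9425358176231384
```

{"op": "carry_out", "data": {"series": [{"linear":[0,0,15],"twist":[0,0,0],"hand":1},{"linear":[0,0,15],"twist":[0,0,0],"hand":1},{"linear":[0,0,10],"twist":[0,0,0],"hand":1},{"linear":[0,0,0],"twist":[0,0,0],"hand":1},{"linear":[0,0,0],"twist":[0,0,0],"hand":1},{"linear":[0,0,0],"twist":[0,0,0],"hand":1}]}}

```text
time: 6.67
tcp_pos: [0.4617, 0.0452, 0.0375]
tcp_rot: [-3.141, -0.001, -0.18]
contact_force: [0.2, 0.1, -1.1]
opening: 0.0124
grip_force: 39.9
```

```bash
python3 - <<'E'
from fit import *
delta([.462,.0453,.011],-.18)
st=manip.observe(); c=cam('wrist'); manip.get_image('wrist')
for o in manip.outline_of('trivet','wrist'):
    if o['region'].sum()>5000:
        z=st['tcp_pos'][2]-.008
        r=fit('trivet',ray(c,o['position'][::-1],z+.01)[0][:2],[(c,o['region'].astype(np.float32))],z0=z); print('tri',r.x.round(4),r.fun)
E
```

```text
tcp [0.4617 0.0452 0.0375] [-3.141e+00 -1.000e-03 -1.800e-01] -> linear mm [ 0.3 -0.2 26.5] twist [-0.001 -0.001 -0.   ]
tri [ 0.5006  0.0382 -0.1876] -0.9324586987495422
```

Position is settled at (0.5006, 0.0382), on the mat's centre. I lower it gently.

{"op": "carry_out", "data": {"series": [{"linear":[0,0,10],"twist":[0,0,0],"hand":1},{"linear":[0,0,8],"twist":[0,0,0],"hand":1},{"linear":[0,0,5],"twist":[0,0,0],"hand":1},{"linear":[0,0,2],"twist":[0,0,0],"hand":1},{"linear":[0,0,0],"twist":[0,0,0],"hand":1},{"linear":[0,0,0],"twist":[0,0,0],"hand":1},{"linear":[0,0,0],"twist":[0,0,0],"hand":1}]}}

```text
time: 7.35
tcp_pos: [0.4608, 0.0448, 0.0114]
tcp_rot: [-3.142, -0.0, -0.181]
contact_force: [-1.1, -0.0, -0.7]
opening: 0.0126
grip_force: 39.9
```

{"op": "carry_out", "data": {"series": [{"linear":[0,0,1],"twist":[0,0,0],"hand":1},{"linear":[0,0,0.5],"twist":[0,0,0],"hand":1},{"linear":[0,0,0],"twist":[0,0,0],"hand":1},{"linear":[0,0,0],"twist":[0,0,0],"hand":1}]}}

```text
time: 7.68
tcp_pos: [0.461, 0.0448, 0.0109]
tcp_rot: [-3.141, -0.001, -0.18]
contact_force: [-5.4, 1.4, 15.9]
opening: 0.0127
grip_force: 42.1
```

{"op": "carry_out", "data": {"series": [{"linear":[0,0,-0.5],"twist":[0,0,0],"hand":1},{"linear":[0,0,0],"twist":[0,0,0],"hand":0.8},{"linear":[0,0,0],"twist":[0,0,0],"hand":0.6},{"linear":[0,0,0],"twist":[0,0,0],"hand":0.5},{"linear":[0,0,0],"twist":[0,0,0],"hand":0.5},{"linear":[0,0,-10],"twist":[0,0,0],"hand":0.5},{"linear":[0,0,-25],"twist":[0,0,0],"hand":0.5},{"linear":[0,0,-35],"twist":[0,0,0],"hand":0.5},{"linear":[0,0,-35],"twist":[0,0,0],"hand":0.2},{"linear":[0,0,-35],"twist":[0,0,0],"hand":0},{"linear":[0,0,-35],"twist":[0,0,0],"hand":0},{"linear":[0,0,-25],"twist":[0,0,0],"hand":0}]}}

```text
time: 8.68
tcp_pos: [0.4613, 0.0448, 0.2136]
tcp_rot: [-3.14, -0.003, -0.181]
contact_force: [0.8, 1.0, 0.3]
opening: 0.0852
grip_force: 0.0
```

```bash
python3 - <<'E'
from fit import *
cs={n:cam(n) for n in('top','scene','wrist')}
for n in cs: 
    im=manip.get_image(n); save(im,n+'3.png')
    for k in('mat','trivet','jar'):
        for o in manip.outline_of(k,n):
            if k=='trivet':
                g=ray(cs[n],o['position'][::-1],.013)[0][:2]
                if np.hypot(*(g-[.501,.038]))>.05: continue
                r=fit(k,g,[(cs[n],o['region'].astype(np.float32))],z0=.003); print(n,k,r.x.round(4),round(r.fun,3))
            elif k=='mat':
                h=cv2.convexHull(np.argwhere(o['region'])[:,::-1].astype(np.int32)); m=np.zeros((400,640),np.uint8); cv2.fillConvexPoly(m,h,1)
                r=fit(k,(.501,.038),[(cs[n],m.astype(np.float32))]); print(n,k,r.x.round(4),round(r.fun,3))
            elif n!='scene':
                print(n,k,o['position'],o['region'].sum(),ray(cs[n],o['position'][::-1],.082)[0])
delta([.4458,-.2115,.20],-.18)
E
```

```text
top mat [0.5048 0.0159] -0.473
top jar [247.3, 458.7] 530 [ 0.45013114 -0.29970832  0.082     ]
top jar [251.8, 410.1] 813 [ 0.43953123 -0.19882953  0.082     ]
scene trivet [0.5026 0.0358 1.3911] -0.874
wrist mat [0.5025 0.0397] -0.984
wrist trivet [0.502  0.0389 1.3851] -0.951
wrist jar [149.7, 573.9] 6419 [ 0.45558112 -0.19250099  0.082     ]
wrist jar [122.5, 629.5] 837 [ 0.47138611 -0.24023042  0.082     ]
tcp [0.4605 0.0446 0.2097] [ 3.141e+00  1.000e-03 -1.810e-01] -> linear mm [ 31.6 254.6   9.9] twist [ 0.001  0.001 -0.001]
```

The trivet rests at (0.502, 0.039) against the mat's centre at (0.5025, 0.0397), so it is within 1 mm. Next is the jar, with the yaw turned so the fingers avoid the small jar.

{"op": "carry_out", "data": {"series": [{"linear":[1.6,14.6,0],"twist":[0,0,0],"hand":0},{"linear":[3,24,0],"twist":[0,0,0],"hand":0},{"linear":[4,32,0],"twist":[0,0,0],"hand":0},{"linear":[4,32,0],"twist":[0,0,0],"hand":0},{"linear":[4,32,0],"twist":[0,0,0],"hand":0},{"linear":[4,32,0],"twist":[0,0,0],"hand":0},{"linear":[4,32,0],"twist":[0,0,0],"hand":0},{"linear":[4,32,0],"twist":[0,0,0],"hand":0},{"linear":[3,24,0],"twist":[0,0,0],"hand":0}]}}

```text
time: 10.03
tcp_pos: [0.4455, -0.2135, 0.2101]
tcp_rot: [3.141, 0.0, -0.181]
contact_force: [0.5, 0.3, -0.6]
opening: 0.0855
grip_force: 0.0
```

{"op": "carry_out", "data": {"series": [{"linear":[0,0,0],"twist":[0,0,0.095],"hand":0},{"linear":[0,0,0],"twist":[0,0,0.095],"hand":0},{"linear":[0,0,0],"twist":[0,0,0.095],"hand":0},{"linear":[0,0,0],"twist":[0,0,0.095],"hand":0},{"linear":[0,0,0],"twist":[0,0,0.095],"hand":0},{"linear":[0,0,0],"twist":[0,0,0.095],"hand":0},{"linear":[0,0,0],"twist":[0,0,0],"hand":0},{"linear":[0,0,0],"twist":[0,0,0],"hand":0},{"linear":[0,0,0],"twist":[0,0,0],"hand":0}]}}

```text
time: 10.78
tcp_pos: [0.446, -0.2114, 0.2101]
tcp_rot: [3.141, 0.0, -0.748]
contact_force: [-0.3, -0.5, 1.4]
opening: 0.0856
grip_force: 0.0
```

```bash
python3 - <<'E'
from fit import *
c=cam('wrist'); im=manip.get_image('wrist')
for o in manip.outline_of('jar','wrist'):
    r=fit('jar',ray(c,o['position'][::-1],.06)[0][:2],[(c,o['region'].astype(np.float32))]); print(round(o['score'],2),o['position'],o['region'].sum(),r.x.round(4),round(r.fun,3))
    cv2.drawContours(im:=im.copy(),cv2.findContours(o['region'].astype(np.uint8),0,2)[0],-1,(0,255,0),1)
    cv2.drawContours(im,cv2.findContours((sil(c,parts('jar',r.x))>.5).astype(np.uint8),0,2)[0],-1,(0,0,255),1)
save(im,'w4.png'); delta([.4458,-.2115,.06],-.75)
E
```

```text
0.69 [111.4, 385.5] 2419 [ 0.452  -0.2972] -0.517
0.62 [183.5, 316.7] 3388 [ 0.4461 -0.2144] -0.849
tcp [ 0.446  -0.2114  0.2102] [ 3.141  0.    -0.749] -> linear mm [-1.000e-01  2.000e-01  1.502e+02] twist [0.    0.    0.001]
```

View pics/w4.png

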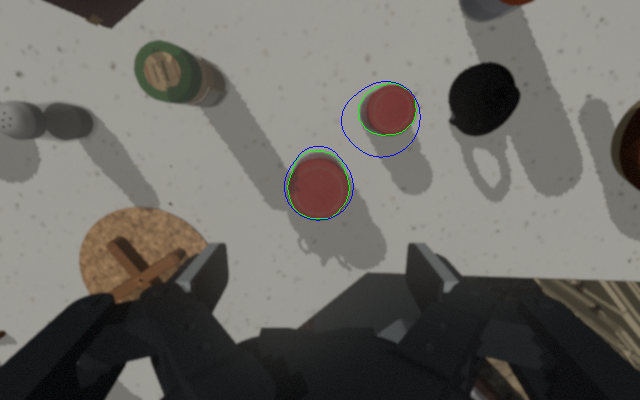

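The wrist view shows the large jar at (318,187) and the small one at (388,110). Both fingers clear the small jar. I refine the lid's centre from its red disc.

```bash
python3 - <<'E'
from h import *
for n,roi in(('wrist',(140,230,275,360)),('top',(230,270,390,435))):
    c=cam(n); im=manip.get_image(n); y0,y1,x0,x1=roi
    hsv=cv2.cvtColor(np.ascontiguousarray(im[y0:y1,x0:x1]),cv2.COLOR_RGB2HSV)
    m=(((hsv[...,0]<8)|(hsv[...,0]>172))&(hsv[...,1]>120)&(hsv[...,2]>(60 if n=='wrist' else 80))).astype(np.uint8)
    _,l,s,ce=cv2.connectedComponentsWithStats(m); i=1+s[1:,4].argmax()
    k=max(cv2.findContours((l==i).astype(np.uint8),0,1)[0],key=len); h=cv2.convexHull(k)[:,0]+[x0,y0]
    P=ray(c,h,.082)[:,:2]; (x,y),r=cv2.minEnclosingCircle(P.astype(np.float32))
    A=np.c_[2*P,np.ones(len(P))]; s_=np.linalg.lstsq(A,(P**2).sum(1),rcond=None)[0]
    print(n,s[i],'enc',round(x,4),round(y,4),round(2*r,4),'ls',s_[:2].round(4),2*np.sqrt(s_[2]+s_[0]**2+s_[1]**2))
E
```

```text
wrist [  15   19   58   60 2195] enc 0.4449 -0.2124 0.0574 ls [ 0.4447 -0.2127] 0.05581858981873488Traceback (most recent call last):
  File "<stdin>", line 6, in <module>
ValueError: attempt to get argmax of an empty sequence
```

{"op": "carry_out", "data": {"series": [{"linear":[0.5,1.3,20],"twist":[0,0,0],"hand":0},{"linear":[0,0,25],"twist":[0,0,0],"hand":0},{"linear":[0,0,25],"twist":[0,0,0],"hand":0},{"linear":[0,0,25],"twist":[0,0,0],"hand":0},{"linear":[0,0,25],"twist":[0,0,0],"hand":0},{"linear":[0,0,22],"twist":[0,0,0],"hand":0},{"linear":[0,0,20],"twist":[0,0,0],"hand":0},{"linear":[0,0,12],"twist":[0,0,0],"hand":0},{"linear":[0,0,0],"twist":[0,0,0],"hand":0},{"linear":[0,0,0],"twist":[0,0,0],"hand":0},{"linear":[0,0,0],"twist":[0,0,0],"hand":0}]}}

```text
time: 11.9
tcp_pos: [0.4462, -0.2128, 0.0371]
tcp_rot: [-3.141, -0.001, -0.75]
contact_force: [-0.4, -0.1, 0.7]
opening: 0.0854
grip_force: 0.0
```

{"op": "carry_out", "data": {"series": [{"linear":[0,0,0],"twist":[0,0,0],"hand":0.1},{"linear":[0,0,0],"twist":[0,0,0],"hand":0.2},{"linear":[0,0,0],"twist":[0,0,0],"hand":0.3},{"linear":[0,0,0],"twist":[0,0,0],"hand":0.4},{"linear":[0,0,0],"twist":[0,0,0],"hand":0.6},{"linear":[0,0,0],"twist":[0,0,0],"hand":0.6},{"linear":[0,0,0],"twist":[0,0,0],"hand":0.6},{"linear":[0,0,0],"twist":[0,0,0],"hand":0.6}]}}

```text
time: 12.57
tcp_pos: [0.4459, -0.213, 0.0378]
tcp_rot: [-3.141, -0.001, -0.75]
contact_force: [-3.4, 0.2, 13.1]
opening: 0.0598
grip_force: 40.6
```

The opening of about 61 mm matches the 62 mm body, so this is the right jar. I lift it.

{"op": "carry_out", "data": {"series": [{"linear":[0,0,-8],"twist":[0,0,0],"hand":0.6},{"linear":[0,0,-14],"twist":[0,0,0],"hand":0.6},{"linear":[0,0,-20],"twist":[0,0,0],"hand":0.6},{"linear":[0,0,-20],"twist":[0,0,0],"hand":0.6},{"linear":[0,0,-20],"twist":[0,0,0],"hand":0.6},{"linear":[0,0,-12],"twist":[0,0,0],"hand":0.6},{"linear":[0,0,-6],"twist":[0,0,0],"hand":0.6},{"linear":[0,0,0],"twist":[0,0,0],"hand":0.6},{"linear":[0,0,0],"twist":[0,0,0],"hand":0.6},{"linear":[0,0,0],"twist":[0,0,0],"hand":0.6}], "newtons": 45}}

```text
time: 13.4
tcp_pos: [0.4447, -0.2125, 0.1353]
tcp_rot: [3.141, 0.001, -0.751]
contact_force: [0.2, 0.5, -2.2]
opening: 0.059
grip_force: 49.0
```

```bash
python3 - <<'E'
from fit import *
st=manip.observe(); z=st['tcp_pos'][2]-.0378; print(st['opening'],st['grip_force'])
for n in('scene','wrist','top'):
    c=cam(n); im=manip.get_image(n); save(im,n+'5.png')
    for o in manip.outline_of('jar',n):
        g=ray(c,o['position'][::-1],z+.05)[0][:2]
        r=fit('jar',g,[(c,o['region'].astype(np.float32))],z0=z); print(n,round(o['score'],2),o['position'],o['region'].sum(),r.x.round(4),round(r.fun,3))
delta([.501,.0383,.0378+z],-.75)
im=cv2.imread('pics/scene5.png')[60:260,300:500]; im2=cv2.imread('pics/wrist5.png')
cv2.imwrite('pics/c5.png',np.hstack([cv2.resize(im,(400,400)),im2[:,120:520]]))
E
```

```text
0.05896030442269189 48.993581985414494
scene 0.82 [137.4, 412.4] 882 [ 0.4457 -0.2154] -0.758
scene 0.65 [145.7, 423.2] 145 [ 0.4256 -0.2341] -0.125
wrist 0.7 [264.8, 314.4] 17829 [ 0.4437 -0.2126] -0.719
wrist 0.66 [105.9, 406.7] 4607 [ 0.4922 -0.2942] -0.18
tcp [ 0.4453 -0.2127  0.1358] [ 3.141e+00  1.000e-03 -7.510e-01] -> linear mm [-130.5 -221.5    0.4] twist [ 0.001  0.001 -0.001]
```

View pics/c5.png

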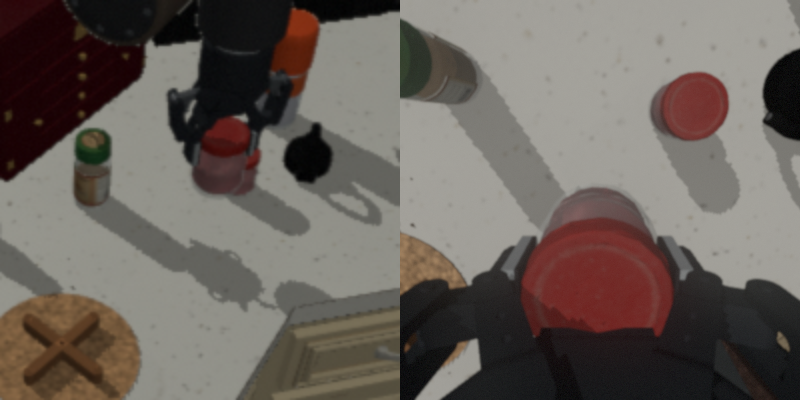

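The jar is held upright, lid front edge at wrist pixel (317,218). I carry it over the trivet.

{"op": "carry_out", "data": {"series": [{"linear":[-5,-8.5,0],"twist":[0,0,0],"hand":0.6},{"linear":[-10,-17,0],"twist":[0,0,0],"hand":0.6},{"linear":[-14,-24,0],"twist":[0,0,0],"hand":0.6},{"linear":[-14,-24,0],"twist":[0,0,0],"hand":0.6},{"linear":[-15,-25,0],"twist":[0,0,0],"hand":0.6},{"linear":[-15,-25,0],"twist":[0,0,0],"hand":0.6},{"linear":[-15,-25,0],"twist":[0,0,0],"hand":0.6},{"linear":[-15,-25,0],"twist":[0,0,0],"hand":0.6},{"linear":[-13,-23,0],"twist":[0,0,0],"hand":0.6},{"linear":[-9.5,-17,0],"twist":[0,0,0],"hand":0.6},{"linear":[-5,-8,0],"twist":[0,0,0],"hand":0.6},{"linear":[0,0,0],"twist":[0,0,0],"hand":0.6}]}}

```text
time: 14.7
tcp_pos: [0.5016, 0.0402, 0.1362]
tcp_rot: [-3.141, -0.0, -0.749]
contact_force: [-0.5, -0.3, -2.4]
opening: 0.0592
grip_force: 49.0
```

{"op": "carry_out", "data": {"series": [{"linear":[0,0,20],"twist":[0,0,0],"hand":0.6},{"linear":[0,0,20],"twist":[0,0,0],"hand":0.6},{"linear":[0,0,10],"twist":[0,0,0],"hand":0.6},{"linear":[0,0,0],"twist":[0,0,0],"hand":0.6},{"linear":[0,0,0],"twist":[0,0,0],"hand":0.6},{"linear":[0,0,0],"twist":[0,0,0],"hand":0.6}]}}

```text
time: 15.2
tcp_pos: [0.5018, 0.0381, 0.0871]
tcp_rot: [-3.141, -0.001, -0.751]
contact_force: [-0.3, -0.3, -2.7]
opening: 0.0591
grip_force: 49.0
```

```bash
python3 - <<'E'
from fit import *
st=manip.observe(); z=st['tcp_pos'][2]-.0378; M=R.from_euler('xyz',st['tcp_rot']); print(st['tcp_pos'],st['opening'],st['grip_force'])
c=cam('wrist'); im=manip.get_image('wrist'); save(im,'w6.png')
hsv=cv2.cvtColor(im,cv2.COLOR_RGB2HSV); m=((hsv[...,0]<8)|(hsv[...,0]>172))&(hsv[...,1]>120)&(hsv[...,2]>60)
m[:,:270]=0; m[:,370:]=0; m[:180]=0
pts=[(u,np.flatnonzero(m[:,u])[0]) for u in range(275,365) if m[:,u].any()]
P=(M.inv().apply(ray(c,np.array(pts),z+.082)-st['tcp_pos']))[:,:2]
# arc with radius .0325
from scipy.optimize import least_squares
r=least_squares(lambda p:np.hypot(P[:,0]-p[0],P[:,1]-p[1])-.0325,[0,0],loss='soft_l1',f_scale=.001); print('lid centre in tool',r.x.round(4), len(pts),np.abs(r.fun).mean())
for n in('scene','top'):
    cc=cam(n); im=manip.get_image(n); save(im,n+'6.png')
    for k in('jar','trivet'):
      for o in manip.outline_of(k,n):
        print(n,k,o['position'],o['region'].sum())
        if k=='jar' and o['region'].sum()>600:
            q=fit('jar',ray(cc,o['position'][::-1],z+.05)[0][:2],[(cc,o['region'].astype(np.float32))],z0=z); print(q.x.round(4),q.fun)
for o in manip.outline_of('trivet','wrist'): print('wt',o['position'],o['region'].sum())
delta([.501,.0383,.061],-.75)
E
```

```text
[0.50177715 0.0380975  0.08713403] 0.05907476104772649 48.96897347316553
lid centre in tool [-0.0016  0.0006] 90 0.00021743491972884516
scene jar [223.3, 334.5] 530
scene jar [149.8, 416.9] 295
scene trivet [240.8, 334.9] 529
scene trivet [295.6, 223.4] 384
top jar [246.6, 457.6] 537
top trivet [179.6, 192.4] 332
top trivet [228.2, 320.8] 87
wt [175.1, 304.8] 2241
wt [309.8, 27.1] 2915
tcp [0.5013 0.0383 0.0866] [-3.141 -0.    -0.751] -> linear mm [-0.2  0.2 25.6] twist [-0.001 -0.    -0.001]
```

View pics/w6.png

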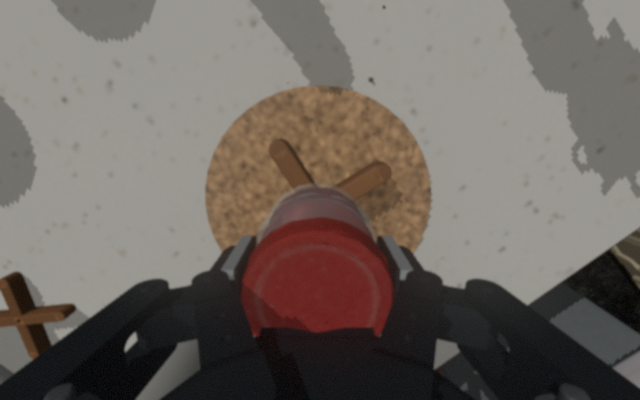

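The jar is upright over the trivet. Two arms show at (285,155) and (375,175), symmetric about it, and the lid centre is within about 1.5 mm of the TCP. I lower it straight down.

{"op": "carry_out", "data": {"series": [{"linear":[0,0,7],"twist":[0,0,0],"hand":0.6},{"linear":[0,0,7],"twist":[0,0,0],"hand":0.6},{"linear":[0,0,5],"twist":[0,0,0],"hand":0.6},{"linear":[0,0,3],"twist":[0,0,0],"hand":0.6},{"linear":[0,0,2],"twist":[0,0,0],"hand":0.6},{"linear":[0,0,0],"twist":[0,0,0],"hand":0.6},{"linear":[0,0,0],"twist":[0,0,0],"hand":0.6},{"linear":[0,0,0],"twist":[0,0,0],"hand":0.6}]}}

```text
time: 16.27
tcp_pos: [0.5014, 0.0383, 0.0624]
tcp_rot: [-3.141, -0.0, -0.751]
contact_force: [0.6, 0.6, -2.1]
opening: 0.0593
grip_force: 49.0
```

{"op": "carry_out", "data": {"series": [{"linear":[0,0,0.7],"twist":[0,0,0],"hand":0.6},{"linear":[0,0,0.6],"twist":[0,0,0],"hand":0.6},{"linear":[0,0,0],"twist":[0,0,0],"hand":0.6},{"linear":[0,0,0],"twist":[0,0,0],"hand":0.6}]}}

```text
time: 16.6
tcp_pos: [0.5013, 0.0383, 0.0611]
tcp_rot: [-3.141, -0.0, -0.751]
contact_force: [0.1, 0.6, -1.8]
opening: 0.0594
grip_force: 49.0
```

{"op": "carry_out", "data": {"series": [{"linear":[0,0,0.5],"twist":[0,0,0],"hand":0.6},{"linear":[0,0,0.2],"twist":[0,0,0],"hand":0.6},{"linear":[0,0,0],"twist":[0,0,0],"hand":0.6},{"linear":[0,0,0],"twist":[0,0,0],"hand":0.6}]}}

```text
time: 16.93
tcp_pos: [0.5013, 0.0383, 0.0611]
tcp_rot: [-3.141, -0.0, -0.751]
contact_force: [-3.8, 1.0, 6.9]
opening: 0.0595
grip_force: 50.2
```

Contact at 7 N. I release gradually and retreat up.

{"op": "carry_out", "data": {"series": [{"linear":[0,0,0],"twist":[0,0,0],"hand":0.28},{"linear":[0,0,0],"twist":[0,0,0],"hand":0.25},{"linear":[0,0,0],"twist":[0,0,0],"hand":0.2},{"linear":[0,0,0],"twist":[0,0,0],"hand":0.12},{"linear":[0,0,0],"twist":[0,0,0],"hand":0.05},{"linear":[0,0,0],"twist":[0,0,0],"hand":0},{"linear":[0,0,0],"twist":[0,0,0],"hand":0}]}}

```text
time: 17.52
tcp_pos: [0.5012, 0.0383, 0.0603]
tcp_rot: [3.142, -0.0, -0.751]
contact_force: [-0.3, 0.3, -0.1]
opening: 0.0851
grip_force: 0.0
```

{"op": "carry_out", "data": {"series": [{"linear":[0,0,-5],"twist":[0,0,0],"hand":0},{"linear":[0,0,-10],"twist":[0,0,0],"hand":0},{"linear":[0,0,-20],"twist":[0,0,0],"hand":0},{"linear":[0,0,-30],"twist":[0,0,0],"hand":0},{"linear":[0,0,-35],"twist":[0,0,0],"hand":0},{"linear":[0,0,-35],"twist":[0,0,0],"hand":0},{"linear":[0,0,-25],"twist":[0,0,0],"hand":0},{"linear":[0,0,-10],"twist":[0,0,0],"hand":0},{"linear":[0,0,0],"twist":[0,0,0],"hand":0},{"linear":[0,0,0],"twist":[0,0,0],"hand":0}]}}

```text
time: 18.35
tcp_pos: [0.5011, 0.0384, 0.2311]
tcp_rot: [-3.14, -0.0, -0.751]
contact_force: [-0.6, -0.0, -0.8]
opening: 0.0855
grip_force: 0.0
```

```bash
python3 - <<'E'
from fit import *
ims=[]
for n in('scene','wrist'):
    c=cam(n); im=manip.get_image(n).copy()
    for o in manip.outline_of('jar',n):
        g=ray(c,o['position'][::-1],.07)[0][:2]
        if np.hypot(*(g-[.501,.038]))<.05:
            r=fit('jar',g,[(c,o['region'].astype(np.float32))],z0=.023); print(n,'jar',r.x.round(4),r.fun)
            for u,v in proj(c,[[.501,.0383,.105]]): print('lid centre expected px',u,v)
    for P in parts('trivet',[.5015,.0385,-.182],z0=.003):
        cv2.polylines(im,[np.round(cv2.convexHull(proj(c,P).astype(np.float32))).astype(np.int32)],True,(0,0,255),1)
    for o in manip.outline_of('mug',n)[:1]: print(n,'mug',o['position'])
    ims.append(im)
save(np.hstack([cv2.resize(ims[0][130:330,230:430],(400,400)),cv2.resize(ims[1][50:300,195:445],(400,400))]),'fin.png')
print(manip.observe()['contact_force'])
E
```

```text
scene jar [0.5029 0.0366] -0.8678309321403503
lid centre expected px 330.61574394725505 209.15012458161476
scene mug [294.7, 287.3]
wrist jar [0.5009 0.0385] -0.8645228147506714
lid centre expected px 315.1844017493127 190.00052388561818
wrist mug [301.8, 235.4]
[ 0.28446703 -0.35774034 -0.12859013]
```

View pics/fin.png

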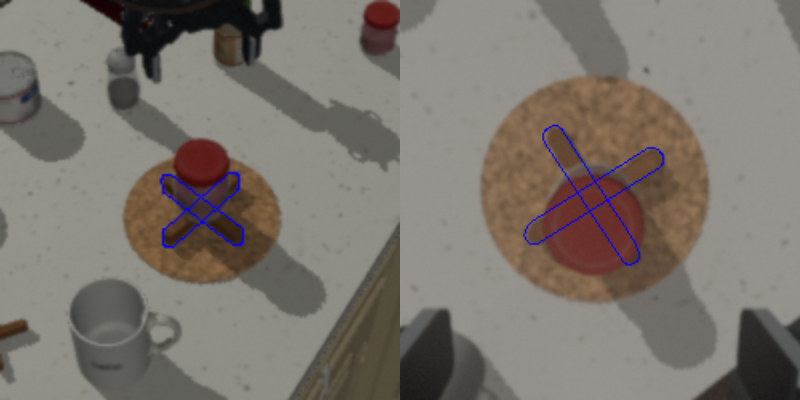

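The jar stands upright over the crossing: the fits give (0.501, 0.0385) from the wrist and (0.503, 0.037) from the scene camera, against the trivet at (0.5015, 0.0385). The trivet's arms match its modelled outline, and the mug has not moved (scene pixel (287,294), as before). I hand the job in.

```bash
python3 -c "from workcell import manip; print(manip.job_done())"
```

```text
the job is handed in; nothing more can be done
None
```

The larger trivet lies flat within about 1 mm of the mat's centre, and the larger jar stands upright within about 2 mm of its crossing; the mug is where it was, and the job was handed in at about 19 s (verdict not shown).

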